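Hang the pantry bin on its keyhole stud

ROBOT

A 6-joint arm with a two-finger parallel gripper is mounted at the origin on the work surface. World frame = base frame: x ahead of the robot, y to its left, z up, the work surface at z = 0. Lengths are in m, angles in rad, forces in N, time in s.
With the tool pointing down it reaches from about 0.35 to 0.775 m from the base axis. Payload 7.3 kg.
Tool frame: the origin (TCP) lies at the centre of the arm's flange, where the gripper is bolted on; the fingertips stand 178 mm ahead of it and the grasp point (between the pads) lies 159 mm ahead of it (tip_extent is the distance from the TCP to the fingertips, in m); z points along the fingers, y is the line along which they close (so a half turn about z gives the same grasp; the last joint's range is limited). The gripper opens to 92 mm and grips with 3 to 60 N. Pads are 19 mm wide; open, the fingers measure 130 mm over their backs; the gripper's body (75 mm by 190 mm) begins 47 mm behind the grasp point.
Start: joints at [-1.28, 0.342, 1.524, -0, 1.275, -0.146], TCP at [0.222, -0.476, 0.405] pointing down, gripper open.
Joint ranges: [-2.53, 2.53], [-0.77, 2.02], [0.04, 2.7], [-1, 4.14], [0.28, 2.66], [-3.11, 3.11]. Speed limits (rad/s): [2.57, 2.57, 3.14, 3.14, 3.14, 3.14].

INTERFACE

Orientations are given as [roll, pitch, yaw] about the fixed x, y, z axes, in that order (R = Rz(yaw) Ry(pitch) Rx(roll)).
In Python, from cell import * gives the robot as it stands.
- The arm moves only by the tool arm_command, never from a script. Its arguments are lists of equal length, an entry for each row: "xyz": the shift along the world's x, y, z in mm, a list of three; "spin": the turn about the world's z in degrees. In form: {"xyz": [[tx, ty, tz], ...], "spin": [spin, ...]}. A call has 1 to 20 rows; each row shifts and turns the commanded pose from where the row before left it; what a row does not reach is not made up. A row lasts 1/10 s, in which the tool goes at most 50 mm and 8.59 degrees, less where a joint would pass 70% of its speed; a pose out of reach is approached as far as the arm can. A call with a gripper value outside its range is refused whole. "jaw" is the opening, from -1 (shut) to 1 (fully open), set as the call begins (left out, the last holds). The fingers move at their own pace and stop on an object; "squeeze" is the grip in N (left out, the last holds). Time passes only in rows, so rows that do not move let the fingers close. It gives the time, the measured TCP pose, the force, the opening and the grip force at its end, in the units of the state.
- observe(): the state, without advancing time (a new reading comes with each control period).
- read_camera(name): name is "scene" or "top"; returns a dict with "img" (400x640x3 uint8, red, green, blue), "depth" (400x640 float32, m along the optical axis (not along the pixel's ray), 0 where there is no reading), "fx", "fy", "cx", "cy" (pixels), "world_from_camera" (4x4, takes a point from camera to world coordinates). Camera axes: x right, y up, looking along -z (the intrinsics and any distortion apply to the point x, -y, -z); pixel columns grow to the right and rows downward; lengths in m; the calibration is good to about 2 mm. A picture is of the moment at which its call begins.
- hand_in(): hands the job in; it is judged then, once.
The state is a dict: "time": time; "qpos": joint angles; "qvel": joint speeds; "joint_efforts": joint torques, N m; "tool_pos": TCP position; "tool_rot": TCP orientation; "contact_force": force on the tool from outside, world axes, zero at the start; "torque": the same for the moment, N m; "opening": finger opening in m; "grip_force": force on a finger pad.
Only numpy, scipy, OpenCV 4.12 (cv2) and the standard library are available. Lean on these libraries where they do the work, as an engineer would, in place of code of your own. Each camera call takes 0.05 s, during which the arm holds its last target. There are 200 camera calls.

TASK

Hang the small wooden bin on the blue board: press the large lower end of the keyhole in its back gently over the stud's head until the back is flush with the board, then slide the bin straight down until the stud sits at the top of the slot. Let go so that it hangs there by itself, straight, and leave the jar, tin and carton where they stand.

Things in the scene. Friction and masses are not known exactly. Their poses are not given: they have to be found in the camera images.
- board: Blue upright board, 160 mm wide, 18 mm thick, 204 mm high, fixed; its wooden foot and struts are behind it, nothing in front. Origin: bottom, mid-width, in the plane of the front face. x points straight out of the front face (away from the robot, give or take the yaw), y along the width, z up. Over 30 N between the bin and the board or its stud marks it and spoils the job.
- rail_mid (a point): Middle of the level slotted rail, on the board's front face, 190 mm up; axes as the board's. One firm steel stud is clamped in the rail, exactly at this height but set by eye: its axis is up to 18 mm to either side (board's y) of this point and has to be seen or felt. It stands 15.5 mm out: neck 9 mm across, 10 mm long, then a round head 18 mm across, its rim bevelled 3 mm.
- board_top (a point): Middle of the board's top edge at the front face, 204 mm up. When the bin hangs fully down, its panel stands 34 mm above this edge, so fingers pinching the top 25 mm of the panel stay clear of the board.
- bin: Open wooden wall bin (loose, 0.2 to 0.5 kg) standing upright on the work surface. Back panel 130 mm wide, 155 mm high, 8 mm thick, with a keyhole through it; in front of its lower part a slatted tray 75 mm deep, 51 mm high. Origin: bottom edge of the panel's back face, mid-width. x points from the back face to the tray, y along the width, z up.
- keyhole (a point): Centre of the keyhole's large lower end (octagon, 22.4 mm across flats), on the panel's back face, 85 mm above the bin's bottom; axes as the bin's. Within about 2 mm of the stud's axis it passes over the head and the panel reaches the board's face; otherwise the panel stops on the head, 15.5 mm from the face.
- slot_top (a point): Flat top edge of the keyhole's 12 mm wide slot, on the back face, 111.5 mm above the bin's bottom. It comes to rest on the stud's neck: hung fully down, the stud's axis is 107 mm above the bin's bottom, 22 mm above the centre of the large end.
- grip (a point): Middle of the panel's top edge (8 mm thick, 155 mm above the bin's bottom), where it can be pinched from above, fingers closing across the thickness; axes as the bin's.
- spice_jar: Amber jar with red cap, 56 mm across, 95 mm high; origin under its centre. To be left alone.
- tin: Tin can with a green label, 72 mm across, 100 mm high; origin under its centre. To be left alone.
- tea_box: Yellow carton, 70 x 110 mm, 85 mm high; origin under its centre. To be left alone.
Things that resemble listed ones, but are neither listed nor needed, are in the scene too. Several things look just like the bin: the one meant starts nearest to the robot's base.

How it is judged:
On the way:
1. the keyhole's large end is over the stud's head, the back within 4 mm of the board's face (z of keyhole in the frame of rail_mid between -0.005 and 0.005 m and y of keyhole in the frame of rail_mid between -0.0225 and 0.0225 m and x of keyhole in the frame of rail_mid between -0.002 and 0.004 m), for 0.1 s.
At the end, for the whole second after the job is handed in: The bin hangs on the stud, released and at rest: large end 19.5 to 24.5 mm below the stud's axis (stud at the top of the slot), within 22.5 mm sideways of the rail's middle, back within 4 mm of the board's face, upright within 0.1 rad (z of keyhole in the frame of rail_mid between -0.0245 and -0.0195 m and y of keyhole in the frame of rail_mid between -0.0225 and 0.0225 m and x of keyhole in the frame of rail_mid between -0.002 and 0.004 m and angle between bin's own z axis and vertical below 0.1 rad and linear speed of bin below 0.01 m/s and contact force between bin and board above 0.5 N); the robot touches nothing.
It fails at once if more than 30 N between the bin and the board or its stud (contact force between bin and board above 30 N).
It fails at once if the jar moved more than 20 mm (distance of spice_jar from where it was at the start of the episode above 0.02 m).
It fails at once if the tin moved more than 20 mm (distance of tin from where it was at the start of the episode above 0.02 m).
It fails at once if the carton moved more than 20 mm (distance of tea_box from where it was at the start of the episode above 0.02 m).
It also fails if it takes over 64 s, if anything falls off the work surface, if the arm or the gripper's body presses on something with over 40 N, if the wrist force passes 120 N, or if a joint passes its speed limit or range.

## Working session

There is one attempt and no reset: what is moved stays moved. The work goes in short steps, Python scripts to look and compute and a tool call to move; the robot and the scene stay as the last step left them, time stands still between calls to the robot, and variables do not carry over. Pictures are saved under pics/ and viewed, at most 10 in all, crops included, and the job is handed in when it is done.

Besides the shell and the picture viewer there is one more tool, called as name(argument=value, ...), one argument or row to a line, values as JSON. arm_command: Moves the arm, as the interface text tells. Its arguments: {"type":"object","properties":{"xyz":{"type":"array","items":{"type":"array","items":{"type":"number"}}},"spin":{"type":"array","items":{"type":"number"}},"jaw":{"type":"number"},"squeeze":{"type":"number"}},"required":["xyz","spin"]}

```bash
mkdir -p pics
cat > h.py <<'E'
from cell import *
import numpy as np, cv2
def cam(n):
    c=read_camera(n); d=c["depth"]; v,u=np.mgrid[:400,:640]
    p=np.stack([(u-c["cx"])/c["fx"]*d,-(v-c["cy"])/c["fy"]*d,-d],-1)
    T=c["world_from_camera"]; c["P"]=p@T[:3,:3].T+T[:3,3]; c["P"][d==0]=np.nan
    return c
E
python3 - <<'E'
from h import *
for n in("scene","top"):
    c=cam(n); cv2.imwrite(f"pics/{n}0.png",c["img"][:,:,::-1]); np.savez(f"{n}0.npz",P=c["P"],img=c["img"],T=c["world_from_camera"],k=[c["fx"],c["fy"],c["cx"],c["cy"]])
    print(n,{k:c[k] for k in c if k not in("img","depth","P")}, np.isnan(c["P"]).mean())
print(observe())
E
```

```text
scene {'fx': 473.83753122988924, 'fy': 473.83753122988924, 'cx': 323.9730822692282, 'cy': 200.6895225467767, 'world_from_camera': array([[ 0.82368669, -0.41464513,  0.38679407,  1.25037352],
       [ 0.56690257,  0.58686287, -0.57811197, -0.92000297],
       [ 0.01271624,  0.69545769,  0.71845452,  1.3000031 ],
       [ 0.        ,  0.        ,  0.        ,  1.        ]])} 0.006234375
top {'fx': 503.67276925720853, 'fy': 503.67276925720853, 'cx': 322.8614721315542, 'cy': 202.33336878790257, 'world_from_camera': array([[ 0.00964132,  0.99729678, -0.07284349,  0.52257851],
       [-0.9999484 ,  0.00984885,  0.00249034,  0.01215029],
       [ 0.00320103,  0.07281572,  0.99734027,  1.4598428 ],
       [ 0.        ,  0.        ,  0.        ,  1.        ]])} 0.00410546875
{'time': 0.1, 'qpos': array([-1.27999091e+00,  3.42629811e-01,  1.52490992e+00, -4.70170197e-06,
        1.27544212e+00, -1.46000932e-01]), 'qvel': array([ 0.00046562, -0.00142015, -0.00266507, -0.00117029, -0.00016766,
        0.00128966]), 'joint_efforts': array([ 1.47219900e-03, -4.32004631e+01, -2.44694942e+01,  7.18763075e-02,
        5.25838626e-02, -4.79435892e-05]), 'tool_pos': array([ 0.22208251, -0.47557463,  0.40413041]), 'tool_rot': array([-3.14021759e+00, -1.97654615e-04,  4.36807582e-01]), 'contact_force': array([ 0.80581784, -0.51189511,  0.24316275]), 'torque': array([-0.05945249, -0.00566677, -0.03958257]), 'grip_force': 0.0, 'opening': 0.09148040188924869}
```

View pics/scene0.png

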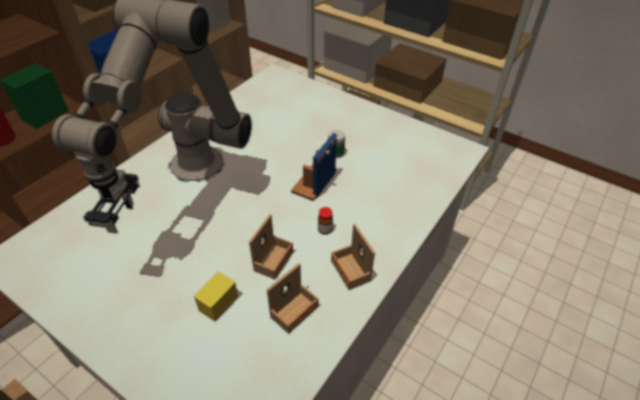

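View pics/top0.png

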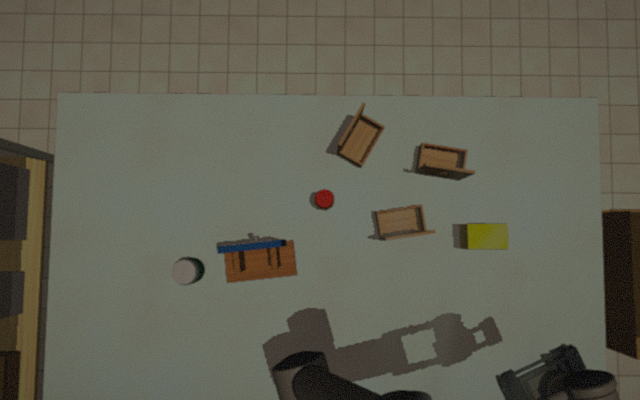

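The scene view shows the board at (325,165) and three bins. In the top view the nearest bin is at (403,225), with its panel on the robot side near (405,237). The board's top edge is at (250,245), and a stud-like bump shows near (251,236). Next I'll measure these with the calibration.

Run:
```python
import numpy as np, cv2
def line(P,lo,hi,name):
    xy=P[:,:2]; m=np.median(xy,0); 
    r=cv2.fitLine(xy.astype(np.float32),cv2.DIST_HUBER,0,.01,.01).ravel(); d=r[:2]*np.sign(r[0] if abs(r[0])>abs(r[1]) else r[1]); n=np.array([d[1],-d[0]])
    s=(xy-r[2:])@d; t=(xy-r[2:])@n
    a,b=np.percentile(s,[.5,99.5]); print(name,len(xy),"dir",d,"yaw",np.degrees(np.arctan2(n[1],n[0])),"len",b-a,"mid",r[2:]+d*(a+b)/2,"t",np.percentile(t,[2,25,50,75,98]),"z",np.percentile(P[:,2],[5,50,95]))
for n in("top","scene"):
    f=np.load(n+"0.npz"); P=f["P"]; I=cv2.cvtColor(f["img"],cv2.COLOR_RGB2HSV)
    x,y,z=P[...,0],P[...,1],P[...,2]
    blue=(I[...,0]>95)&(I[...,0]<130)&(I[...,1]>120)&(x>.2)&(x<.8)&(abs(y)<.5)
    line(P[blue&(z>.195)],0,0,n+" boardtop"); line(P[blue&(z<.19)&(z>.02)],0,0,n+" boardface")
    b=(z>.1475)&(z<.165)&(y<-.05)&(y>-.35)&(x>.35)&(x<.58)
    line(P[b],0,0,n+" bintop")
    b=(z>.06)&(z<.145)&(y<-.05)&(y>-.35)&(x>.35)&(x<.58)
    line(P[b],0,0,n+" binface")
    tb=(z>-.01)&(z<.01)&(x>.3)&(x<.8)&(abs(y)<.4); print("table z",np.percentile(z[tb],[5,50,95]))
f=np.load("scene0.npz");cv2.imwrite("pics/s1.png",cv2.resize(np.hstack([f["img"][125:215,280:360],f["img"][200:290,235:315]])[:,:,::-1],None,fx=5,fy=5,interpolation=2))
```

```text
top boardtop 402 dir [0.28827912 0.9575464 ] yaw -16.754957 len 0.7812101122465567 mid [ 0.40696531 -0.11342357] t [-0.20269196 -0.01522635 -0.00038569  0.01774737  0.03577869] z [0.19982363 0.20401264 0.56033572]
top boardface 13 dir [0.9975712  0.06965431] yaw -86.00586 len 0.009851004367383814 mid [0.51175751 0.11388813] t [-2.37800222e-04 -1.18206152e-04  9.84373889e-06  4.24482332e-05
  1.36951084e-04] z [0.07303861 0.11500792 0.18200201]
top bintop 159 dir [-0.16376859  0.9864988 ] yaw 9.425707 len 0.1295573645508848 mid [ 0.53529952 -0.21629808] t [-3.81508690e-03 -2.02667749e-03 -5.19151383e-05  2.00928467e-03
  3.89121380e-03] z [0.15072222 0.15499442 0.1592805 ]
top binface 38 dir [-0.16802545  0.9857827 ] yaw 9.673034 len 0.12994011971222186 mid [ 0.53900734 -0.21548244] t [-6.60712460e-03 -1.11067955e-03 -1.81028279e-05  3.55365173e-04
  8.11874866e-04] z [0.06907804 0.10718935 0.13730888]
table z [-5.17916909e-03  6.27949067e-05  5.82504348e-03]
scene boardtop 72 dir [-0.11299276  0.99359584] yaw 6.4878635 len 0.5192333203187502 mid [0.52827302 0.00370073] t [-0.00647789 -0.00314511 -0.00010465  0.00212148  0.00565945] z [0.20064451 0.20528811 0.21067925]
scene boardface 548 dir [-0.11639268  0.9932033 ] yaw 6.6839585 len 0.15875081702205185 mid [0.51029924 0.19178568] t [-6.83464317e-03 -1.32222558e-03 -8.76098333e-05  1.04418507e-03
  2.96904680e-03] z [0.03000097 0.09703589 0.1606093 ]
scene bintop 127 dir [-0.15800755  0.9874379 ] yaw 9.091266 len 0.12901517083977057 mid [ 0.53569413 -0.21687342] t [-6.28622511e-03 -2.65176352e-03  4.51634825e-05  2.23759609e-03
  4.49297414e-03] z [0.1489878  0.15509981 0.15924439]
scene binface 426 dir [-0.16679448  0.98599166] yaw 9.601495 len 0.1319184004827271 mid [ 0.53760999 -0.2149149 ] t [-0.00633175 -0.00118192 -0.00011534  0.00086276  0.00286516] z [0.06641149 0.10409493 0.14090174]
table z [-0.00362714  0.00164883  0.00727988]
```

View pics/s1.png

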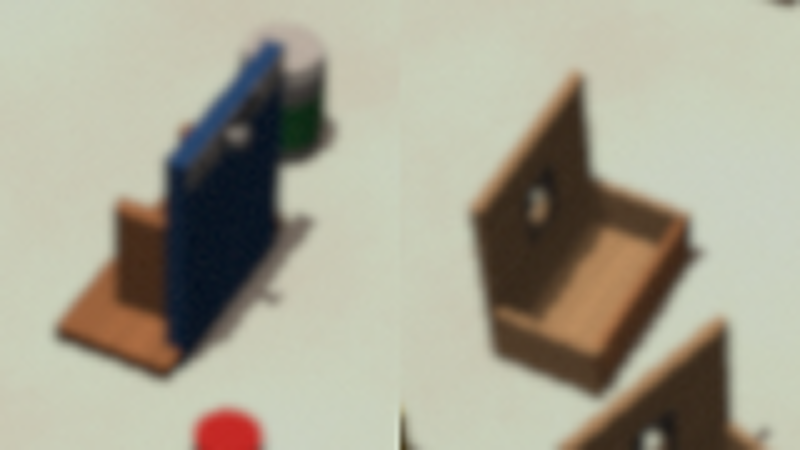

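The crop shows the stud's bright head at about scene pixel (327,151), near the top of the board and close to mid-width. The bin is clear of the other objects. Next I'll refine the board and stud positions.

```bash
cat > m.py <<'E'
import numpy as np, cv2
def fit(P,name):
    r=cv2.fitLine(P[:,:2].astype(np.float32),cv2.DIST_HUBER,0,.01,.01).ravel(); d=r[:2]*np.sign(r[1]); s=(P[:,:2]-r[2:])@d; a,b=np.percentile(s,[.5,99.5])
    mid=r[2:]+d*(a+b)/2; n=np.array([d[1],-d[0]]); t=(P[:,:2]-mid)@n
    print(name,len(P),"yaw",np.degrees(np.arctan2(n[1],n[0])),"len",b-a,"mid",mid,"t",np.percentile(t,[2,50,98])); return mid,d,n
if __name__=="__main__":
  F={k:np.load(k+"0.npz") for k in("top","scene")}
  for k,f in F.items():
    P=f["P"];x,y,z=P[...,0],P[...,1],P[...,2];I=cv2.cvtColor(f["img"],cv2.COLOR_RGB2HSV)
    reg=(x>.44)&(x<.56)&(y>.05)&(y<.3)
    m1,d1,n1=fit(P[reg&(z>.196)&(z<.215)&(I[...,1]>80)],k+" top edge")
    if k=="scene": m2,d2,n2=fit(P[reg&(z>.03)&(z<.17)&(I[...,0]>95)&(I[...,0]<130)&(I[...,1]>120)],"face")
    else: mt,dt,nt=m1,d1,n1
  c0=mt+nt*.009; print("board_top front mid",c0)
  for k,f in F.items():
    P=f["P"]; q=P[...,:2]-c0; t=q@nt; s=q@dt
    M=(t>.006)&(t<.022)&(abs(s)<.05)&(P[...,2]>.165)&(P[...,2]<.21)
    if M.any(): print(k,"stud pts",M.sum(),"s",np.percentile(s[M],[2,50,98]),"mean",s[M].mean(),"t",np.percentile(t[M],[5,50,95]),"z",P[M][:,2].mean(), "px",np.argwhere(M).mean(0))
    fx,fy,cx,cy=f["k"];T=f["T"]
    # bright grey head blob
    if k=="scene":
        sub=f["img"][140:162,316:338].astype(float); hsv=cv2.cvtColor(f["img"],cv2.COLOR_RGB2HSV)[140:162,316:338]
        w=(hsv[...,1]<90)&(hsv[...,2]>80)
        nl,L,st,ce=cv2.connectedComponentsWithStats(w.astype(np.uint8)); 
        for i in range(1,nl):
            u,v=ce[i]+[316,140]; r=T[:3,:3]@[(u-cx)/fx,-(v-cy)/fy,-1]; o=T[:3,3]
            lam=((c0+nt*.0155-o[:2])@nt)/(r[:2]@nt); p=o+lam*r; print("blob",st[i],u,v,"pt",p,"s",(p[:2]-c0)@dt)
E
python3 m.py
```

```text
top top edge 396 yaw 6.7413325 len 0.15551880533908435 mid [0.50323848 0.19162172] t [-7.42058514e-03  4.77196320e-05  7.45555823e-03]
scene top edge 112 yaw 7.254382 len 0.15288360171112247 mid [0.50682954 0.19050271] t [-0.00791903  0.00020582  0.00683123]
face 512 yaw 6.5617256 len 0.1590345814303797 mid [0.51047142 0.19167506] t [-0.00698205 -0.00019257  0.0028531 ]
board_top front mid [0.51217625 0.1926782 ]
top stud pts 21 s [-0.02381203 -0.01659493 -0.00837806] mean -0.016471881088263324 t [0.00697442 0.01191829 0.01495063] z 0.19629237969094454 px [237.28571429 255.0952381 ]
scene stud pts 12 s [-0.02298517 -0.01825271 -0.00995762] mean -0.017407377977272074 t [0.0080446  0.01147536 0.01429853] z 0.193997989066755 px [152.16666667 326.91666667]
blob [ 0  0 12 14 94] 319.7340425531915 144.4468085106383 pt [0.53709259 0.11392965 0.27681466] s -0.08112896040989738
blob [14  0  3  3  3] 331.0 141.0 pt [0.52699582 0.1993475  0.23113777] s 0.004883561847033677
blob [21  0  1  1  1] 337.0 140.0 pt [0.52112956 0.24897559 0.20064152] s 0.05485715494200184
blob [10  7  1  1  1] 326.0 147.0 pt [0.53152482 0.16103254 0.23138779] s -0.03369814236272862
blob [ 9 10  4  3  9] 326.6666666666667 151.11111111111111 pt [0.53082983 0.16691211 0.208224  ] s -0.027777643738705466
blob [ 5 12  2  2  2] 321.5 152.5 pt [0.53549123 0.12747698 0.23114732] s -0.06748731114024249
blob [19 17  3  5 12] 336.1666666666667 159.41666666666666 pt [0.52116411 0.24868326 0.10638931] s 0.05456279527573431
```

Run:
```python
from h import *
from m import fit
R={}
for n in("top","scene"):
    A=[cam(n) for _ in range(8)]
    R[n]=dict(img=np.mean([a["img"].astype(float) for a in A],0),P=np.nanmedian([a["P"] for a in A],0))
    np.savez(n+"A.npz",**R[n],T=A[0]["world_from_camera"],k=[A[0][q] for q in("fx","fy","cx","cy")])
    P=R[n]["P"];x,y,z=P[...,0],P[...,1],P[...,2]
    b=(z>.1475)&(z<.165)&(y<-.05)&(y>-.35)&(x>.35)&(x<.58); fit(P[b],n+" bin top")
    c0=np.array([.5122,.1927]);a=np.radians(6.7);nt=np.array([np.cos(a),np.sin(a)]);dt=np.array([-nt[1],nt[0]])
    t=(P[...,:2]-c0)@nt;s=(P[...,:2]-c0)@dt
    M=(t>.008)&(t<.022)&(abs(s)<.05)&(z>.165)&(z<.21); v,u=np.nonzero(M)
    print(n,[(vv,uu,int(1e3*s[vv,uu]*10)/10,round(1e3*t[vv,uu],1),round(1e3*z[vv,uu])) for vv,uu in zip(v,u)])
    F=(z>.03)&(z<.165)&(abs(t)<.006)&(abs(s)<.09)
    if F.sum()>30: fit(P[F],n+" face")
a=R["top"]["img"][222:262,210:300].mean(-1)
print(a[10:22,36:52].astype(int))
c=cv2.resize(np.clip(R["top"]["img"][222:262,210:300]*1.5,0,255).astype(np.uint8)[:,:,::-1],None,fx=8,fy=8,interpolation=2)
d=cv2.resize(np.clip(R["scene"]["img"][130:165,300:345]*2,0,255).astype(np.uint8)[:,:,::-1],(320,249),interpolation=2)
c=np.vstack([c,np.hstack([d,np.zeros((249,400,3),np.uint8)])]);cv2.imwrite("pics/avg.png",c)
```

```text
top bin top 160 yaw 9.452712 len 0.12866191897157267 mid [ 0.53531307 -0.21627109] t [-3.85302438e-03 -2.70889110e-05  3.87734648e-03]
top [(np.int64(236), np.int64(253), -11.3, np.float64(15.3), 194), (np.int64(236), np.int64(254), -14.5, np.float64(14.9), 200), (np.int64(236), np.int64(255), -16.4, np.float64(14.7), 196), (np.int64(236), np.int64(256), -19.2, np.float64(14.4), 198), (np.int64(236), np.int64(257), -21.2, np.float64(14.2), 194), (np.int64(236), np.int64(258), -23.3, np.float64(14.0), 191), (np.int64(237), np.int64(252), -8.6, np.float64(13.1), 195), (np.int64(237), np.int64(253), -11.4, np.float64(12.7), 197), (np.int64(237), np.int64(254), -14.1, np.float64(12.4), 199), (np.int64(237), np.int64(255), -16.8, np.float64(12.1), 201), (np.int64(237), np.int64(256), -19.0, np.float64(11.9), 198), (np.int64(237), np.int64(257), -21.4, np.float64(11.7), 197), (np.int64(237), np.int64(258), -23.4, np.float64(11.5), 194), (np.int64(238), np.int64(252), -8.2, np.float64(10.6), 193), (np.int64(238), np.int64(254), -13.2, np.float64(10.0), 194), (np.int64(238), np.int64(255), -
[... 1249 characters left out ...]
 57  64  92 106 108 108 104 106 107 107 108]
 [105  89  68  56  57  58  70  88  97  99  92  88  95 104 109 109]
 [107 101  82  63  57  61  71  74  75  74  72  68  76  96 108 106]
 [109 107  89  70  60  59  61  61  69  79  78  66  63  86  98  97]
 [ 99 100  94  77  60  61  59  60  68  81  81  64  55  66  69  68]
 [ 69  70  72  65  60  60  61  60  66  80  80  66  58  56  57  59]
 [ 58  58  59  57  59  59  59  59  67  78  77  66  58  61  65  66]
 [ 59  58  58  60  62  65  66  62  63  66  70  62  59  59  68  71]
 [ 58  59  61  63  63  70  71  64  59  56  57  54  48  50  53  56]
 [ 54  58  61  59  54  53  54  52  48  49  50  48  47  45  43  44]]<stdin>:6: RuntimeWarning: All-NaN slice encountered
```

View pics/avg.png

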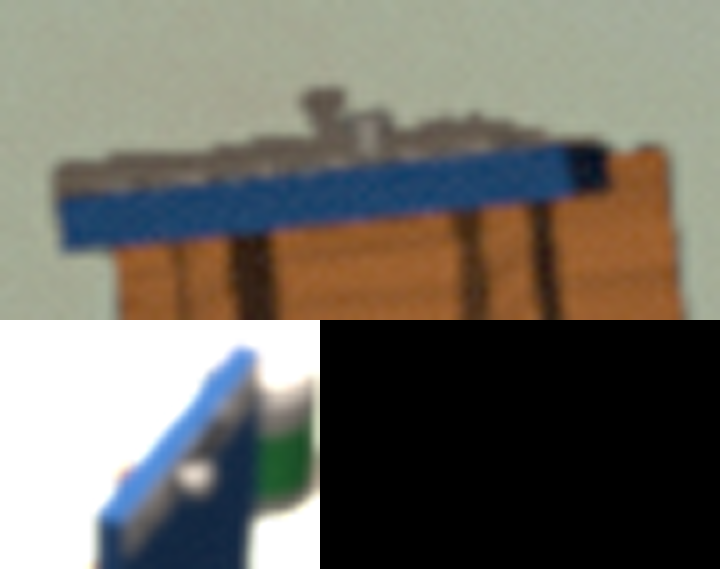

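arm_command(
  xyz=[
    [31,26,3],
    [31,26,3],
    [31,26,3],
    [31,26,3],
    [31,26,3],
    [31,26,3],
    [31,26,3],
    [31,26,3],
    [31,26,3],
    [34,25.4,2],
  ],
  spin=[7.5,7.5,7.5,7.5,7.5,7.5,7.5,7.5,7.5,7],
  jaw=0,
  squeeze=40,
)

```text
time: 1.9
tool_pos: [0.5361, -0.215, 0.4341]
tool_rot: [3.141, 0.0, 1.742]
contact_force: [1.0, -0.7, 0.1]
opening: 0.0463
grip_force: 0.0
```

The averaged crop shows the stud head at top-view column 255–256, row 236–238, with its shadow to the left. That puts the stud about 17 mm to the board's −y side, within the stated 18 mm. The bin's panel top is at (0.535, −0.216) with yaw 9.6°, 129 mm long as it should be. Now I'll descend and grip.

arm_command(
  xyz=[
    [-0.8,-1.3,-20],
    [0,0,-30],
    [0,0,-30],
    [0,0,-25],
    [0,0,-12],
    [0,0,-8],
    [0,0,0],
    [0,0,0],
  ],
  spin=[-0.2,0,0,0,0,0,0,0],
)

```text
time: 2.7
tool_pos: [0.5346, -0.2178, 0.3098]
tool_rot: [3.14, 0.001, 1.734]
contact_force: [1.0, -0.4, 0.4]
opening: 0.046
grip_force: 0.0
```

arm_command(
  xyz=[
    [0,0,0],
    [0,0,0],
    [0,0,0],
    [0,0,0],
    [0,0,0],
    [0,0,0],
    [0,0,0],
    [0,0,0],
  ],
  spin=[0,0,0,0,0,0,0,0],
  jaw=-1,
  squeeze=40,
)

```text
time: 3.5
tool_pos: [0.5344, -0.2176, 0.3088]
tool_rot: [3.141, 0.0, 1.734]
contact_force: [0.1, 0.1, 1.4]
opening: 0.0076
grip_force: 40.0
```

arm_command(
  xyz=[
    [0,0,5],
    [0,0,15],
    [0,0,30],
    [0,0,35],
    [0,0,35],
    [0,0,20],
    [1,15,0],
    [2,25,0],
    [3,35,0],
    [3,40,0],
    [3,40,0],
    [3,40,0],
    [3,40,0],
    [3,40,0],
    [3,40,0],
    [3,35,0],
    [2,25,0],
    [2,15,0],
    [0.6,8,0],
    [0,0,0],
  ],
  spin=[0,0,0,0,0,0,0,0,-0.5,-0.5,-0.5,-0.5,-0.5,-0.2,0,0,0,0,0,0],
)

```text
time: 5.5
tool_pos: [0.5658, 0.1809, 0.4478]
tool_rot: [-3.14, 0.0, 1.687]
contact_force: [-0.7, 0.2, -3.5]
opening: 0.0078
grip_force: 40.0
```

arm_command(
  xyz=[
    [0,0,-10],
    [0,0,-15],
    [0,0,-10],
    [0,0,0],
    [0,0,0],
    [0,0,0],
  ],
  spin=[0,0,0,0,0,0],
)

```text
time: 6.1
tool_pos: [0.5661, 0.1801, 0.4145]
tool_rot: [3.14, -0.0, 1.686]
contact_force: [-0.4, 0.2, -3.8]
opening: 0.0078
grip_force: 40.0
```

```bash
cat > look.py <<'E'
from h import *
from m import fit
import sys
nm=sys.argv[1]
A=[cam("top") for _ in range(4)]; P=np.nanmedian([a["P"] for a in A],0); img=np.mean([a["img"].astype(float) for a in A],0)
S=cam("scene"); o=observe(); print(o["tool_pos"],o["tool_rot"],o["contact_force"],o["opening"])
c0=np.array([.5122,.1927]);a=np.radians(6.7);nt=np.array([np.cos(a),np.sin(a)]);dt=np.array([-nt[1],nt[0]])
x,y,z=P[...,0],P[...,1],P[...,2]; t=(P[...,:2]-c0)@nt;s=(P[...,:2]-c0)@dt
M=(z>.225)&(z<.28)&(abs(s)<.11)&(abs(t)<.1)
v,u=np.nonzero(M)
Q=np.stack([s[M],t[M],z[M]],1)
for lo in np.arange(-.1,.09,.01):
    k=(Q[:,0]>=lo)&(Q[:,0]<lo+.01)
    if k.any(): print(round(lo,3),k.sum(),np.round(1e3*Q[k][:,1:].mean(0),1), "s",np.round(1e3*np.array([Q[k][:,0].min(),Q[k][:,0].max()]),1))
# tray: front lower pieces
c1=cv2.resize(np.clip(img[180:270,190:310]*1.4,0,255).astype(np.uint8)[:,:,::-1],None,fx=4,fy=4,interpolation=2)
c2=cv2.resize(np.clip(S["img"][110:200,290:390]*1.6,0,255).astype(np.uint8)[:,:,::-1],(320,360),interpolation=2)
cv2.imwrite(f"pics/{nm}.png",np.hstack([c1,c2]))
E
python3 look.py l1
```

```text
[0.56590995 0.18044002 0.41413613] [ 3.14078491e+00 -6.06664706e-05  1.68652263e+00] [-0.41040219 -0.71808259 -4.66528412] 0.00787198493970714
-0.09 9 [ 51.4 253.2] s [-83.  -80.9]
-0.08 16 [ 51.2 256.6] s [-79.2 -71.2]
-0.07 17 [ 50.7 257.4] s [-69.5 -61.8]
0.07 1 [-83.2 277.2] s [75.8 75.8]
```

View pics/l1.png

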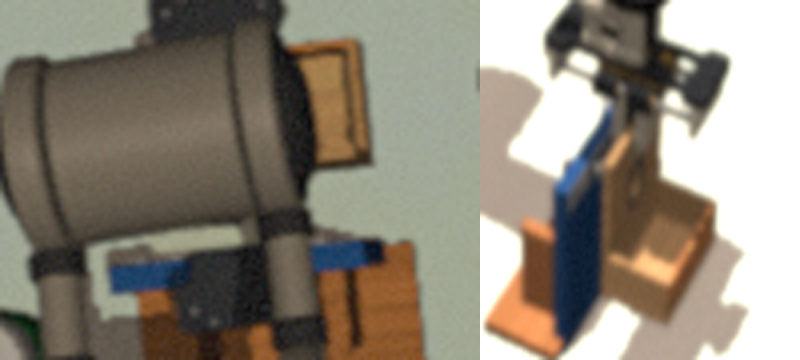

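The panel hangs upright in front of the board in the right half of the picture. In the left half its right end sits beside the board, at s ≈ −83 mm, so bin and stud agree to about 1 mm. Now I'll approach with a 0.5 mm correction.

arm_command(
  xyz=[
    [-6,-0.2,0],
    [-10,-1.2,0],
    [-6,-0.7,0],
    [-3,-0.3,0],
    [0,0,0],
    [0,0,0],
    [0,0,0],
  ],
  spin=[0,0,0,0,0,0,0],
)

```text
time: 7.05
tool_pos: [0.5411, 0.178, 0.4138]
tool_rot: [3.141, 0.0, 1.686]
contact_force: [-0.3, -0.6, -4.5]
opening: 0.0079
grip_force: 40.0
```

arm_command(
  xyz=[
    [-1,-0.1,0],
    [-1,-0.1,0],
    [-1,-0.1,0],
    [-1,-0.1,0],
    [-1,-0.1,0],
    [0,0,0],
    [0,0,0],
  ],
  spin=[0,0,0,0,0,0,0],
)

```text
time: 7.75
tool_pos: [0.5359, 0.1775, 0.4138]
tool_rot: [3.141, 0.0, 1.686]
contact_force: [0.4, 0.7, -3.7]
opening: 0.0076
grip_force: 40.0
```

arm_command(
  xyz=[
    [-1,-0.1,0],
    [-1,-0.1,0],
    [-1,-0.1,0],
    [0,0,0],
    [0,0,0],
  ],
  spin=[0,0,0,0,0],
)

```text
time: 8.25
tool_pos: [0.5329, 0.1772, 0.4138]
tool_rot: [3.141, -0.0, 1.687]
contact_force: [-0.6, 0.2, -4.8]
opening: 0.0078
grip_force: 40.0
```

arm_command(
  xyz=[
    [-1,-0.1,0],
    [-1,-0.2,0],
    [0,0,0],
    [0,0,0],
  ],
  spin=[0,0,0,0],
)

```text
time: 8.65
tool_pos: [0.5309, 0.1769, 0.4138]
tool_rot: [3.141, 0.0, 1.686]
contact_force: [0.5, -0.3, -3.9]
opening: 0.0075
grip_force: 40.0
```

arm_command(
  xyz=[
    [-1,-0.1,0],
    [-1,-0.1,0],
    [0,0,0],
    [0,0,0],
  ],
  spin=[0,0,0,0],
)

```text
time: 9.05
tool_pos: [0.5289, 0.1767, 0.4138]
tool_rot: [3.141, 0.0, 1.686]
contact_force: [0.6, 0.2, -4.1]
opening: 0.0079
grip_force: 40.0
```

arm_command(
  xyz=[
    [-1,-0.1,0],
    [-1,-0.1,0],
    [0,0,0],
    [0,0,0],
  ],
  spin=[0,0,0,0],
)

```text
time: 9.45
tool_pos: [0.5269, 0.1765, 0.4138]
tool_rot: [3.141, 0.0, 1.686]
contact_force: [0.6, 0.1, -3.5]
opening: 0.0075
grip_force: 40.0
```

arm_command(
  xyz=[
    [-1,-0.1,0],
    [-1,-0.1,0],
    [0,0,0],
    [0,0,0],
  ],
  spin=[0,0,0,0],
)

```text
time: 9.85
tool_pos: [0.5249, 0.1763, 0.4138]
tool_rot: [3.141, -0.0, 1.686]
contact_force: [0.7, 0.6, -4.1]
opening: 0.0077
grip_force: 40.0
```

arm_command(
  xyz=[
    [-1,-0.1,0],
    [-1,-0.1,0],
    [0,0,0],
    [0,0,0],
  ],
  spin=[0,0,0,0],
)

```text
time: 10.25
tool_pos: [0.5229, 0.1761, 0.4138]
tool_rot: [3.141, 0.0, 1.686]
contact_force: [-0.2, 0.4, -3.8]
opening: 0.0076
grip_force: 40.0
```

arm_command(
  xyz=[
    [-1,-0.1,0],
    [0,0,0],
    [0,0,0],
  ],
  spin=[0,0,0],
)

```text
time: 10.55
tool_pos: [0.5219, 0.176, 0.4138]
tool_rot: [3.141, 0.0, 1.686]
contact_force: [-0.1, 0.4, -3.4]
opening: 0.0077
grip_force: 40.0
```

arm_command(
  xyz=[
    [-1,-0.1,0],
    [0,0,0],
    [0,0,0],
  ],
  spin=[0,0,0],
)

```text
time: 10.85
tool_pos: [0.5209, 0.1759, 0.4138]
tool_rot: [3.141, 0.0, 1.686]
contact_force: [-0.2, -0.8, -4.6]
opening: 0.0077
grip_force: 40.0
```

arm_command(
  xyz=[
    [-1,-0.1,0],
    [0,0,0],
    [0,0,0],
  ],
  spin=[0,0,0],
)

```text
time: 11.15
tool_pos: [0.5199, 0.1758, 0.4138]
tool_rot: [3.141, 0.0, 1.686]
contact_force: [-0.2, 0.2, -3.7]
opening: 0.0077
grip_force: 40.0
```

arm_command(
  xyz=[
    [-0.7,-0.1,0],
    [0,0,0],
    [0,0,0],
  ],
  spin=[0,0,0],
)

```text
time: 11.45
tool_pos: [0.5193, 0.1757, 0.4138]
tool_rot: [3.141, -0.0, 1.686]
contact_force: [0.8, 0.3, -4.0]
opening: 0.0077
grip_force: 40.0
```

arm_command(
  xyz=[
    [-0.7,-0.1,0],
    [0,0,0],
    [0,0,0],
  ],
  spin=[0,0,0],
)

```text
time: 11.75
tool_pos: [0.5189, 0.1756, 0.4138]
tool_rot: [3.14, -0.0, 1.686]
contact_force: [5.4, 1.5, -5.7]
opening: 0.0078
grip_force: 40.0
```

arm_command(
  xyz=[
    [-0.6,-0.1,0],
    [0,0,0],
    [0,0,0],
  ],
  spin=[0,0,0],
)

```text
time: 12.05
tool_pos: [0.5185, 0.1756, 0.4138]
tool_rot: [3.139, -0.0, 1.686]
contact_force: [6.3, 0.1, -7.7]
opening: 0.0076
grip_force: 40.0
```

Contact came at 0.4 mm from the measured face with about 6 N, so the head went through the keyhole and the back is flush. Now I'll ease off slightly and slide down.

arm_command(
  xyz=[
    [0.6,0.1,0],
    [0,0,-2],
    [0,0,-3],
    [0,0,-3],
    [0,0,0],
  ],
  spin=[0,0,0,0,0],
)

```text
time: 12.55
tool_pos: [0.5188, 0.1756, 0.4056]
tool_rot: [3.14, -0.0, 1.686]
contact_force: [6.9, 1.1, -3.9]
opening: 0.0077
grip_force: 40.0
```

arm_command(
  xyz=[
    [0,0,-2],
    [0,0,-2],
    [0,0,-2],
    [0,0,0],
  ],
  spin=[0,0,0,0],
)

```text
time: 12.95
tool_pos: [0.5188, 0.1756, 0.3998]
tool_rot: [3.14, -0.0, 1.686]
contact_force: [6.5, 1.5, -3.3]
opening: 0.0076
grip_force: 40.0
```

arm_command(
  xyz=[
    [0,0,-2],
    [0,0,-2],
    [0,0,-1],
    [0,0,-1],
    [0,0,0],
  ],
  spin=[0,0,0,0,0],
)

```text
time: 13.45
tool_pos: [0.5188, 0.1757, 0.394]
tool_rot: [3.139, -0.0, 1.686]
contact_force: [5.6, -0.1, -2.6]
opening: 0.0079
grip_force: 40.0
```

arm_command(
  xyz=[
    [0,0,-1],
    [0,0,0],
    [0,0,0],
  ],
  spin=[0,0,0],
)

```text
time: 13.75
tool_pos: [0.5188, 0.1757, 0.3931]
tool_rot: [3.139, -0.0, 1.686]
contact_force: [5.8, 1.1, -1.0]
opening: 0.0079
grip_force: 40.0
```

arm_command(
  xyz=[
    [0,0,-0.7],
    [0,0,0],
    [0,0,0],
  ],
  spin=[0,0,0],
)

```text
time: 14.05
tool_pos: [0.5189, 0.1757, 0.3924]
tool_rot: [3.139, -0.0, 1.686]
contact_force: [5.4, 1.4, -1.2]
opening: 0.0076
grip_force: 40.0
```

arm_command(
  xyz=[
    [0,0,-0.5],
    [0,0,0],
    [0,0,0],
  ],
  spin=[0,0,0],
)

```text
time: 14.35
tool_pos: [0.5188, 0.1757, 0.3919]
tool_rot: [3.139, -0.0, 1.686]
contact_force: [4.9, 1.0, -1.6]
opening: 0.0074
grip_force: 40.0
```

arm_command(
  xyz=[
    [0,0,-0.5],
    [0,0,0],
    [0,0,0],
  ],
  spin=[0,0,0],
)

```text
time: 14.65
tool_pos: [0.5188, 0.1757, 0.3916]
tool_rot: [3.139, -0.0, 1.686]
contact_force: [6.5, 0.6, 1.4]
opening: 0.0076
grip_force: 40.0
```

arm_command(
  xyz=[
    [0,0,-0.5],
    [0,0,0],
    [0,0,0],
  ],
  spin=[0,0,0],
)

```text
time: 14.95
tool_pos: [0.5188, 0.1757, 0.3915]
tool_rot: [3.139, -0.0, 1.686]
contact_force: [4.1, 1.3, 5.7]
opening: 0.0079
grip_force: 40.0
```

The vertical force rises with no further travel, so the slot's top edge is resting on the neck. Releasing.

arm_command(
  xyz=[
    [0,0,0.5],
    [0,0,0],
    [0,0,0],
    [0,0,0],
    [0,0,0],
    [0,0,0],
    [0,0,0],
  ],
  spin=[0,0,0,0,0,0,0],
  jaw=-0.4,
)

```text
time: 15.65
tool_pos: [0.5185, 0.1756, 0.391]
tool_rot: [-3.141, 0.0, 1.686]
contact_force: [0.6, -0.8, 0.6]
opening: 0.0277
grip_force: 0.0
```

arm_command(
  xyz=[
    [0,0,3],
    [0,0,10],
    [0,0,15],
    [0,0,15],
    [-20,0,15],
    [-35,0,10],
    [-40,0,0],
    [-40,0,0],
    [-30,-20,0],
    [0,-40,0],
    [0,-45,0],
    [0,-45,0],
    [0,-45,0],
    [0,-40,0],
    [0,-20,0],
    [0,0,0],
    [0,0,0],
    [0,0,0],
    [0,0,0],
    [0,0,0],
  ],
  spin=[0,0,0,0,0,0,0,0,0,0,0,0,0,0,0,0,0,0,0,0],
)

```text
time: 17.65
tool_pos: [0.3535, -0.0786, 0.4591]
tool_rot: [3.141, -0.0, 1.688]
contact_force: [0.1, 1.0, -0.1]
opening: 0.0276
grip_force: 0.0
```

```bash
python3 look.py l2
```

```text
[ 0.35354324 -0.07918149  0.45905236] [3.14148384e+00 2.55037467e-05 1.68695239e+00] [-1.06277614  0.08902638 -0.73911198] 0.027459400782061955
-0.09 3 [  5.  237.5] s [-82.1 -81.4]
-0.08 14 [  5.4 237.6] s [-79.6 -70. ]
-0.07 15 [  5.3 237.2] s [-69.8 -60. ]
-0.06 13 [  5.4 237. ] s [-59.9 -50.3]
-0.05 17 [  4.8 237.5] s [-49.9 -40. ]
-0.04 12 [  5.2 237.1] s [-38.1 -30.6]
-0.03 16 [  5.1 237.3] s [-28.5 -20.7]
-0.02 12 [  4.9 237.5] s [-18.8 -11.1]
-0.01 15 [  5.  236.5] s [-9.2 -1.3]
-0.0 14 [  5.1 237.1] s [0.5 9.8]
0.01 15 [  5.1 237.4] s [10.3 19.9]
0.02 13 [  4.7 236.8] s [20.6 29.6]
0.03 15 [  5.  237.3] s [30.1 39.7]
0.04 12 [  4.6 236.9] s [40.6 47.4]
```

View pics/l2.png

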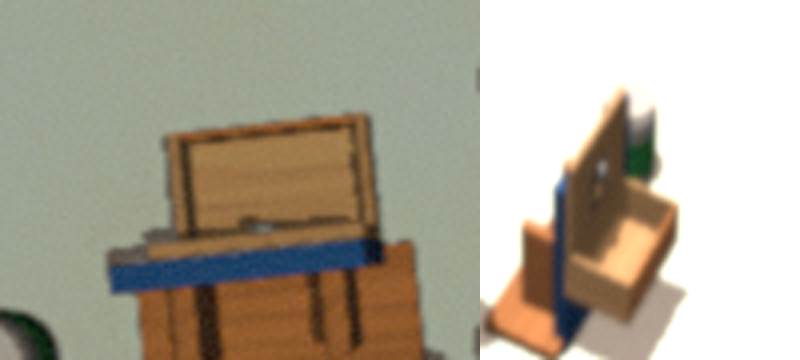

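The picture shows the bin hanging level and square on the board, with the stud visible in the slot. The panel top measures about 237 mm (238 expected when fully down), flat across the width, with the panel plane at 5 mm, so the back is flush. Handing in.

```bash
python3 -c "
from cell import *
print(hand_in())"
```

```text
the job is handed in; nothing more can be done
None
```

The bin hangs by itself on the stud, straight and flush with the board, with the arm clear; contact readings stayed below about 10 N. The job is handed in, but no verdict was returned.

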